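# Slide the small drawer chest home

### The job

Push the loose small chest of drawers home on the desk, so that its back is flat against the gallery rail and its side is up against the bigger fixed chest of drawers, standing square. It is heavy and tips when pushed high up, but slides when pushed low near its base: keep it upright all the way, without rocking; do not lift it, do not touch the carrying handle on its top, and leave the other things on the desk where they are.

Things in the scene. Friction and masses are not known exactly. Their poses are not given: they have to be found in the camera images.
- chest: loose small wooden chest, 0.7 to 1 kg. Origin: centre of underside; x to its back, y left; 3 drawers face -x. Base: plinth 104 (x) by 114 mm (y), sides vertical to 34 mm, 40 mm high. Above, a centred case 80 x 90 mm up to 188 mm, then a top board 90 x 100 mm up to 200 mm. Knobs reach 55 mm before the origin at 66, 114, 162 mm height. Pushed within 35 mm of the desk it slides (4 to 8 N); pushed above 100 mm it tips
- chest_handle: brass carrying handle on top of the loose chest, fixed to it: a bail 68 mm long along the chest's y, bar 8 mm thick, reaching 28 mm above the top board (228 mm above the desk). Origin: centre of its foot, 200 mm above the chest's origin. Not to be touched
- gallery: low wooden gallery rail with turned spindles across the back of the desk, fixed, 740 mm long (own y), 20 mm thick (own x), 34 mm high. Origin: centre of its underside; own -x faces the robot, so its front face is 10 mm towards -x. The front is flush at the bottom bar (0 to 10 mm high) and the top bar (24 to 34 mm)
- desk_chest: the bigger wooden chest of drawers, fixed at one end of the gallery rail, left or right, its back against the rail: 120 mm (own x) by 160 mm (own y), 190 mm high, two drawers with two brass knobs each facing own -x, axes parallel to the rail's; plain vertical sides at 80 mm either side of its origin (centre of its underside)
- letter_tray: low wooden letter tray, fixed at the other end of the rail: 120 mm (own x) by 140 mm (own y), 30 mm high. Origin: centre of its underside
- mug: bystander: loose white ceramic mug, 80 mm across and 90 mm high; origin at the centre of its underside. Leave it where it is
- tin: bystander: loose grey round jar with a brass cap, 66 mm across and 75 mm high; origin at the centre of its underside. Leave it where it is
- stapler: bystander: loose black and steel stapler, 130 mm long (own x), 34 wide, 38 high; origin at the centre of its underside. Leave it where it is
- notebook: bystander: loose black closed notebook, 140 x 100 x 14 mm (own x, y, z); origin at the centre of its underside. Leave it where it is
- paperweight: bystander: loose round brass paperweight, 52 mm across and 30 mm high; origin at the centre of its underside. Leave it where it is
- spectacle_case: bystander: loose dark brown spectacle case, 50 x 150 x 35 mm (own x, y, z); origin at the centre of its underside. Leave it where it is

How it is judged:
By the outcome, as a careful person would: the job done as asked, in the order asked, and still so for the second after the job is handed in, with the robot touching nothing.
It also fails if it takes over 64 s, if anything falls off the work surface, if the arm or the gripper's body presses on something with over 40 N, if the wrist force passes 120 N, or if a joint passes its speed limit or range.

### The arm

A 6-joint arm with a two-finger parallel gripper is mounted at the origin on the work surface. World frame = base frame: x ahead of the robot, y to its left, z up, the work surface at z = 0. Lengths are in m, angles in degrees, forces in N, time in s.
With the tool pointing down it reaches from about 0.25 to 0.775 m from the base axis. Payload 4 kg.
Tool frame: the origin (TCP) lies at the very end of the fingers, on their centre line; the grasp point (between the pads) lies ctrl.grip_depth behind it (ctrl.grip_depth is the distance from the TCP to the grasp point, in m); z points along the fingers, y is the line along which they close (so a half turn about z gives the same grasp; the last joint's range is limited). The gripper opens to 85 mm and grips with 20 to 120 N. Pads are 22 mm wide; open, the fingers measure 114 mm over their backs; the gripper's body (76 mm by 85 mm) begins 54 mm behind the grasp point. The pads swing forward as they close: fully open they stand 13 mm farther back than shut.
Start: joints at [-5.907, 4.996, 78.535, -0, 96.463, -5.907], TCP at [0.55, -0, 0.231] pointing down, gripper open.
Joint ranges: [-177.83, 177.83], [-43.37, 116.18], [15.69, 146.23], [-61.86, 241.86], [9.47, 152.12], [-147.06, 147.06]. Speed limits (degrees/s): [159.86, 159.86, 180, 180, 180, 180].

### API

Orientations are given as a 3x3 rotation matrix whose columns are the frame's x, y, z axes.
In Python, from station import ctrl, optics gives the robot as it stands.
- The arm moves only by the tool servo_tool, never from a script. Its argument "plan" is a list of rows, each an object of numbers: "x", "y", "z": the shift along the tool's x, y, z in mm; "rx", "ry", "rz": the turn, a rotation vector about the tool's x, y, z in degrees; "grip": the opening, from 0 (shut) to 1 (fully open). A call has 1 to 12 rows; each row shifts and turns the commanded pose from where the row before left it, along the tool's axes as they then stand; what a row does not reach is not made up. A row lasts 1/8 s, in which the tool goes at most 62.5 mm and 10.7 degrees, less where a joint would pass 70% of its speed; a pose out of reach is approached as far as the arm can. A call is refused whole if a number of a shift passes 62.5 or a number of a turn 10.7, either way. A call with a gripper value outside its range is refused whole. The fingers move at their own pace and stop on an object; the grip force is fixed at half the most. Time passes only in rows, so rows that do not move let the fingers close. It gives the time, the measured TCP pose, the force, the opening and the grip force at its end, in the units of the state.
- ctrl.state(): the state, without advancing time (a new reading comes with each control period).
- optics.read_camera(name): name is "scene" or "side" or "wrist"; returns the picture (420x560x3 uint8, red, green, blue); there is no depth.
- optics.get_calibration(name): a dict with "mtx" (3x3 intrinsics, pixels), "D" ([k1, k2, p1, p2, k3] as OpenCV has them; the pictures are not rectified), "origin" and "attitude" of the camera in the world. Camera axes: x right, y down, z forward; pixel columns grow to the right and rows downward; lengths in m; the calibration is good to about 2 mm. A picture is of the moment at which its call begins: read the wrist's pose just before it. get_calibration takes no time and is no camera call; for the wrist camera it gives the pose at the moment of the call.
- ctrl.hand_in(): hands the job in; it is judged then, once.
The state is a dict: "time": time; "joint_positions": joint angles; "qd": joint speeds; "joint_torque": joint torques, N m; "position": TCP position; "tool_rot": TCP orientation; "force": force on the tool from outside, world axes, zero at the start; "moment": the same for the moment, N m; "opening": finger opening in m; "grasp_force": force on a finger pad.
Only numpy, scipy, OpenCV 4.12 (cv2) and the standard library are available. Lean on these libraries where they do the work, as an engineer would, in place of code of your own. Each camera call takes 0.05 s, during which the arm holds its last target. There are 200 camera calls.

## Working session

There is one attempt and no reset: what is moved stays moved. The work goes in short steps, Python scripts to look and compute and a tool call to move; the robot and the scene stay as the last step left them, time stands still between calls to the robot, and variables do not carry over. Pictures are saved under pics/ and viewed, at most 10 in all, crops included, and the job is handed in when it is done.

Besides the shell and the picture viewer there is one more tool, called after "Emit:" as name(argument=value, ...), one argument or row to a line, values as JSON. servo_tool: Moves the arm, as the interface text tells. Its arguments: {"type":"object","properties":{"plan":{"type":"array","items":{"type":"object","properties":{"x":{"type":"number"},"y":{"type":"number"},"z":{"type":"number"},"rx":{"type":"number"},"ry":{"type":"number"},"rz":{"type":"number"},"grip":{"type":"number"}}}}},"required":["plan"]}

```bash
ls; mkdir -p pics; python3 - <<'E'
from station import ctrl, optics
import cv2
for n in ("scene","side"):
    im=optics.read_camera(n); cv2.imwrite(f"pics/{n}0.png",im[:,:,::-1])
    c=optics.get_calibration(n); print(n,c)
s=ctrl.state(); print(s, ctrl.grip_depth)
E
```

```text
pics
scene {'mtx': array([[513.4749723 ,   0.        , 281.13775829],
       [  0.        , 513.4749723 , 195.49323012],
       [  0.        ,   0.        ,   1.        ]]), 'D': array([-0.1995826,  0.       ,  0.       ,  0.       ,  0.       ]), 'origin': array([1.52889948, 0.20489553, 1.29642469]), 'attitude': array([[-0.18574345,  0.72661848, -0.66145669],
       [ 0.98254465,  0.13031449, -0.13275596],
       [-0.01026554, -0.67456928, -0.73814017]])}
side {'mtx': array([[513.60479305,   0.        , 278.58864729],
       [  0.        , 513.60479305, 210.67594386],
       [  0.        ,   0.        ,   1.        ]]), 'D': array([-0.15499242,  0.        ,  0.        ,  0.        ,  0.        ]), 'origin': array([-0.26786462, -0.7482813 ,  0.84890642]), 'attitude': array([[ 0.69924648, -0.38631995,  0.60150749],
       [-0.71475848, -0.39336273,  0.57826125],
       [ 0.01321677, -0.83427972, -0.55118297]])}
{'time': 0.1, 'joint_positions': array([-5.90451881e+00,  5.03620741e+00,  7.86153099e+01,  3.20704548e-04,
        9.64621810e+01, -5.90758159e+00]), 'qd': array([-0.02510567, -0.06068987, -0.09455038,  0.0307825 , -0.02690131,
       -0.03382109]), 'joint_torque': array([ 2.78635656e-03, -3.53014469e+01, -3.14218891e+01, -1.15072685e-04,
        7.91701314e-03, -1.45799942e-05]), 'position': array([5.49563674e-01, 6.80099092e-05, 2.30250315e-01]), 'tool_rot': array([[-5.38732229e-05,  9.99998052e-01, -1.97330883e-03],
       [ 9.99999977e-01,  5.42870718e-05,  2.09670376e-04],
       [ 2.09777093e-04, -1.97329749e-03, -9.99998031e-01]]), 'force': array([ 0.10361288, -0.45815522, -0.66845659]), 'moment': array([-0.04781499,  0.01721421,  0.00579823]), 'grasp_force': 0.0, 'opening': 0.08563717347675352} 0.0187
```

View pics/scene0.png

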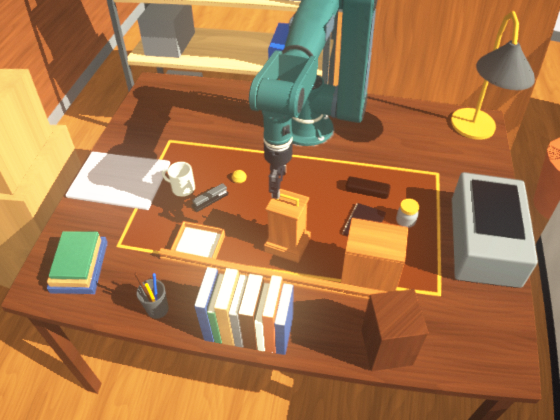

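View pics/side0.png

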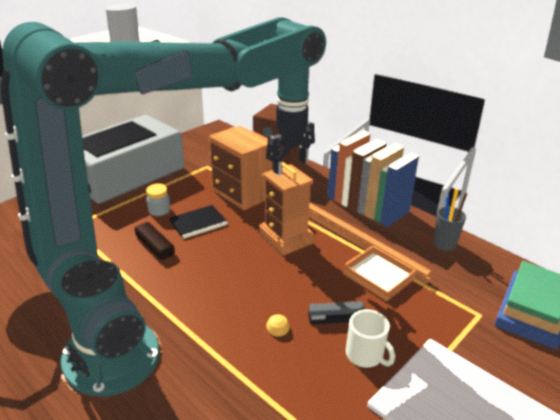

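```bash
cat > h.py <<'E'
from station import ctrl, optics
import cv2, numpy as np
def ray(n,p,c=None):
    c=c or optics.get_calibration(n)
    u=cv2.undistortPointsIter(np.array([[p]],float),c['mtx'],c['D'],None,None,(3,100,1e-10))[0,0]
    return c['origin'], c['attitude']@np.array([u[0],u[1],1.])
def onz(n,p,z,c=None):
    o,d=ray(n,p,c); return o+d*(z-o[2])/d[2]
def proj(n,P,c=None):
    c=c or optics.get_calibration(n); R=c['attitude'].T
    return cv2.projectPoints(np.atleast_2d(np.array(P,float)),cv2.Rodrigues(R)[0],-R@c['origin'],c['mtx'],c['D'])[0][:,0]
E
python3 - <<'E'
from h import *
a=cv2.imread('pics/scene0.png')[175:305,150:420]; cv2.imwrite('pics/a.png',cv2.resize(a,None,fx=2.96,fy=2.96,interpolation=cv2.INTER_CUBIC))
a=cv2.imread('pics/side0.png')[115:315,190:440]; cv2.imwrite('pics/b.png',cv2.resize(a,None,fx=3,fy=3,interpolation=cv2.INTER_CUBIC))
for p in [(265,248),(308,258),(165,250),(340,285)]: print(p,onz('scene',p,0))
for p in [(261,237),(288,250),(312,240)]: print(p,onz('side',p,0))
E
```

```text
(265, 248) [ 0.5952736  -0.03665219  0.        ]
(308, 258) [0.60927514 0.10186712 0.        ]
(165, 250) [ 0.66158839 -0.34659188  0.        ]
(340, 285) [0.69004443 0.21063987 0.        ]
(261, 237) [5.28650425e-01 8.37146758e-02 1.11022302e-16]
(288, 250) [ 0.53941279 -0.00964958  0.        ]
(312, 240) [ 0.61930624 -0.02541035  0.        ]
```

View pics/a.png

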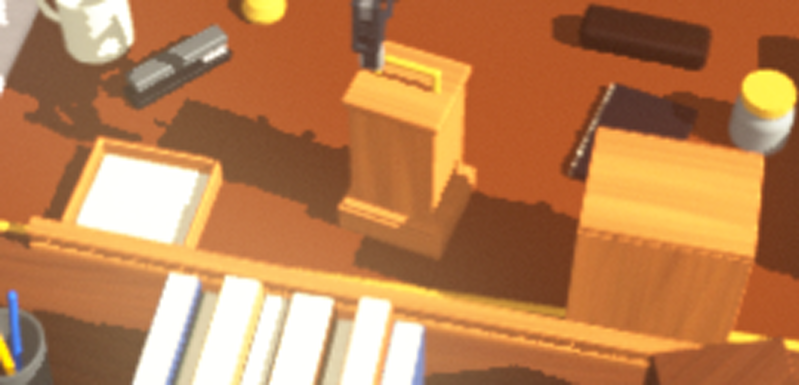

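View pics/b.png

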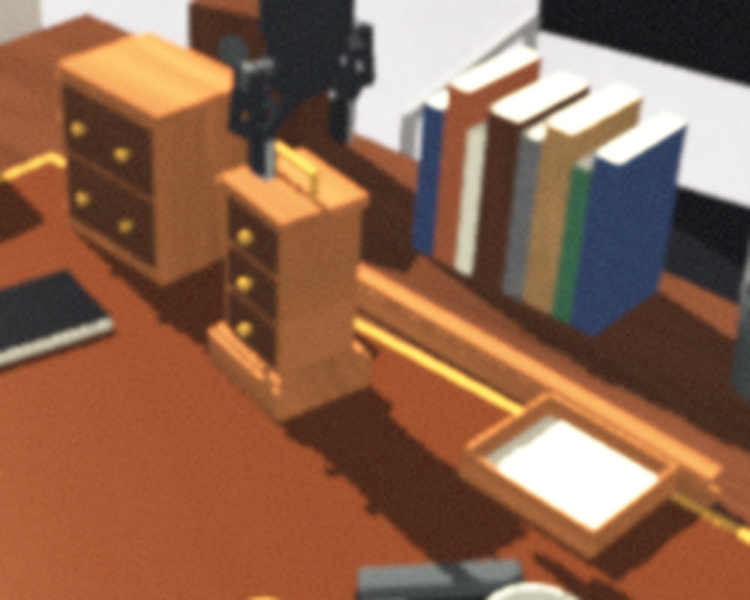

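```bash
python3 - <<'E'
from h import *
A=lambda u,v:(150+(u+.5)/2.96-.5,175+(v+.5)/2.96-.5)
B=lambda u,v:(190+(u+.5)/3-.5,115+(v+.5)/3-.5)
def s(t,n,f,pts,z):
    print(t); 
    for p in pts: print('  ',p,np.round(onz(n,f(*p),z)*1000,1)[:2])
s('chest base b','side',B,[(210,350),(285,420),(370,380)],0)
s('chest base a','scene',A,[(342,222),(440,258)],0)
s('chest top a .2','scene',A,[(344,98),(433,126),(471,68),(383,42)],.2)
s('chest top b .2','side',B,[(218,176),(277,222),(368,198)],.2)
s('deskchest top a','scene',A,[(597,130),(764,157),(752,256),(578,228)],.19)
s('dc top b','side',B,[(60,65),(153,118),(150,35)],.19)
s('dc bottom b','side',B,[(165,283),(73,238)],0)
s('rail front top a','scene',A,[(35,218),(440,292),(565,318)],.034)
s('rail back top a','scene',A,[(35,238),(440,312),(650,352)],.034)
s('rail front top b','side',B,[(358,285),(530,385),(705,484)],.034)
s('tray a top','scene',A,[(100,137),(221,160),(185,250)],.03)
s('tray b bottom','side',B,[(467,465),(590,556)],0)
s('handle b .228','side',B,[(315,170),(275,145)],.228)
s('notebook a','scene',A,[(612,86),(696,106),(574,175)],.014)
s('nb b','side',B,[(68,272),(112,322)],.014)
E
```

```text
chest base b
   (210, 350) [544.7 105.8]
   (285, 420) [518.5 -17.3]
   (370, 380) [616.6 -31.4]
chest base a
   (342, 222) [601.5 -34.7]
   (440, 258) [628.8  74.8]
chest top a .2
   (344, 98) [600.3 -26.1]
   (433, 126) [619.7  63.6]
   (471, 68) [540.6  87.7]
   (383, 42) [521.6  -3.2]
chest top b .2
   (218, 176) [535.2  83.9]
   (277, 222) [516.3  -4.9]
   (368, 198) [599.2 -31.1]
deskchest top a
   (597, 130) [589.  216.5]
   (764, 157) [594.6 375.9]
   (752, 256) [711.1 368.3]
   (578, 228) [706.6 210.8]
dc top b
   (60, 65) [592.5 369.7]
   (153, 118) [581.1 218.5]
   (150, 35) [705.1 360.8]
dc bottom b
   (165, 283) [592.2 220.3]
   (73, 238) [581.4 351.7]
rail front top a
   (35, 218) [ 680.3 -345.1]
   (440, 292) [693.  85.]
   (565, 318) [701.9 210.9]
rail back top a
   (35, 238) [ 704.8 -336.6]
   (440, 312) [716.2  88.9]
   (650, 352) [726.9 296.9]
rail front top b
   (358, 285) [688.   48.7]
   (530, 385) [ 676.3 -165.1]
   (705, 484) [ 669.5 -349.1]
tray a top
   (100, 137) [ 559.1 -312.7]
   (221, 160) [ 566.  -173.6]
   (185, 250) [ 687.1 -179.8]
tray b bottom
   (467, 465) [ 584.3 -170.4]
   (590, 556) [ 564.9 -312. ]
handle b .228
   (315, 170) [565.1  -0.8]
   (275, 145) [572.8  52.8]
notebook a
   (612, 86) [371.9 228.9]
   (696, 106) [385.2 324.9]
   (574, 175) [506.5 200. ]
nb b
   (68, 272) [522.4 287. ]
   (112, 322) [496.4 189.8]
```

Emit:
servo_tool(
  plan=[
    {"x":-30,"z":-40,"grip":0.5},
    {"x":-50,"grip":0.5},
    {"x":-50,"grip":0.5},
    {"rz":6.5,"grip":0.5},
    {"rz":6.5,"grip":0.5},
    {"ry":9,"grip":0.5},
    {"ry":9,"grip":0.5},
    {"ry":9,"grip":0.5},
    {"ry":9,"grip":0.5},
    {"ry":9,"grip":0.5},
    {"grip":0.5},
  ],
)

```text
schema error: expected keys x, y, z, rx, ry, rz, grip
```

```bash
cat >> h.py <<'E'
def tool(P):  # world target (mm) -> shift in tool axes
    s=ctrl.state(); p=s['position']*1000
    return np.round(s['tool_rot'].T@(np.array(P)-p),1)
def show():
    s=ctrl.state(); print('t',round(s['time'],2),'p',np.round(s['position']*1000,1),'F',np.round(s['force'],1),'op',round(s['opening']*1000,1)); print(np.round(s['tool_rot'],3)); print(np.round(s['joint_positions'],1))
E
python3 - <<'E'
from h import *
show()
B=lambda u,v:(190+(u+.5)/3-.5,115+(v+.5)/3-.5)
for n,f,p in [('scene',None,(196,203)),('scene',None,(227,188)),('side',None,(310,318)),('side',None,(360,310)),('side',None,(278,327))]: print(p,onz(n,p,.02)*1000)
print('down',tool([549,-60,60]),tool([549,-60,14]))
im=optics.read_camera('wrist'); cv2.imwrite('pics/w1.png',im[:,:,::-1])
E
```

```text
t 0.1 p [5.496e+02 1.000e-01 2.303e+02] F [ 0.1 -0.5 -0.7] op 85.6
[[-0.     1.    -0.002]
 [ 1.     0.     0.   ]
 [ 0.    -0.002 -1.   ]]
[-5.9  5.  78.6  0.  96.5 -5.9]
(196, 203) [ 468.89181164 -299.0569345    20.        ]
(227, 188) [ 383.65193493 -213.72538421   20.        ]
(310, 318) [ 375.2250057  -232.90216418   20.        ]
(360, 310) [ 474.87081288 -297.74402123   20.        ]
(278, 327) [ 304.8909462  -201.47678849   20.        ]
down [-60.1  -0.2 170.2] [-6.010e+01 -1.000e-01  2.162e+02]
```

View pics/w1.png

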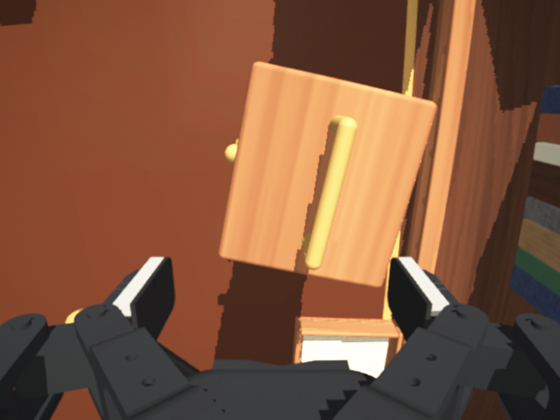

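The wrist view shows the chest's top board: corners ≈(256,62), (436,102), (381,287), (221,255). The rail is to its right, with its front top edge near (455,0)–(420,270).

```bash
python3 - <<'E'
from h import *
P=[onz('wrist',p,.2)[:2]*1000 for p in [(256,62),(437,102),(382,287),(220,255)]]
P=np.array(P);print(P.round(1),P.mean(0).round(1))
for i,j in ((0,1),(3,2)): d=P[j]-P[i];print('x-edge',np.hypot(*d).round(1),np.degrees(np.arctan2(d[1],d[0])).round(1))
for i,j in ((3,0),(2,1)): d=P[j]-P[i];print('y-edge',np.hypot(*d).round(1),np.degrees(np.arctan2(-d[0],d[1])).round(1))
for p in [(455,2),(424,260)]: print(onz('wrist',p,.034)*1000)
E
```

```text
[[537.   84. ]
 [621.6  67.1]
 [602.4 -28.9]
 [516.8 -10.2]] [569.5  28. ]
x-edge 86.3 -11.4
x-edge 87.7 -12.3
y-edge 96.4 -12.1
y-edge 97.8 -11.3
[701.10220477 155.00170872  34.        ]
[695.60719855 -89.37115991  34.        ]
```

Emit:
servo_tool(
  plan=[
    {"x":-30,"y":0,"z":-40,"rx":0,"ry":0,"rz":0,"grip":0.5},
    {"x":-50,"y":0,"z":0,"rx":0,"ry":0,"rz":0,"grip":0.5},
    {"x":-50,"y":0,"z":0,"rx":0,"ry":0,"rz":0,"grip":0.5},
    {"x":0,"y":0,"z":0,"rx":0,"ry":0,"rz":6.5,"grip":0.5},
    {"x":0,"y":0,"z":0,"rx":0,"ry":0,"rz":6.5,"grip":0.5},
    {"x":0,"y":0,"z":0,"rx":0,"ry":9,"rz":0,"grip":0.5},
    {"x":0,"y":0,"z":0,"rx":0,"ry":9,"rz":0,"grip":0.5},
    {"x":0,"y":0,"z":0,"rx":0,"ry":9,"rz":0,"grip":0.5},
    {"x":0,"y":0,"z":0,"rx":0,"ry":9,"rz":0,"grip":0.5},
    {"x":0,"y":0,"z":0,"rx":0,"ry":9,"rz":0,"grip":0.5},
    {"x":0,"y":0,"z":0,"rx":0,"ry":0,"rz":0,"grip":0.5},
  ],
)

```text
time: 1.52
position: [0.549, -0.1317, 0.2678]
tool_rot: [[0.166, 0.974, 0.157], [0.686, -0.229, 0.69], [0.708, -0.007, -0.706]]
force: [0.2, 0.5, 0.1]
opening: 0.0427
grasp_force: 0.0
```

```bash
python3 - <<'E'
from h import *
show()
print('down',tool([549,-60,60]),tool([549,-60,14]))
E
```

```text
t 1.52 p [ 549.  -131.7  267.8] F [0.2 0.5 0.1] op 42.7
[[ 0.166  0.974  0.157]
 [ 0.686 -0.229  0.69 ]
 [ 0.708 -0.007 -0.706]]
[-40.9  13.9  75.   41.8 110.2 -19.3]
down [-98.  -15.  196.2] [-130.5  -14.7  228.7]
```

Emit:
servo_tool(
  plan=[
    {"x":-29,"y":-1.4,"z":42,"rx":0,"ry":0,"rz":-1,"grip":0.5},
    {"x":-29,"y":-1.4,"z":42,"rx":0,"ry":0,"rz":0,"grip":0.5},
    {"x":-29,"y":-1.4,"z":42,"rx":0,"ry":0,"rz":0,"grip":0.5},
    {"x":-29,"y":-1.4,"z":42,"rx":0,"ry":0,"rz":0,"grip":0.5},
    {"x":-20,"y":-1.4,"z":30,"rx":0,"ry":0,"rz":0,"grip":0.5},
    {"x":0,"y":0,"z":0,"rx":0,"ry":0,"rz":0,"grip":0.5},
    {"x":0,"y":0,"z":0,"rx":0,"ry":0,"rz":0,"grip":0.5},
  ],
)

```text
time: 2.4
position: [0.5563, -0.0865, 0.0373]
tool_rot: [[0.139, 0.977, 0.161], [0.695, -0.212, 0.687], [0.706, 0.016, -0.708]]
force: [0.2, 0.1, -0.2]
opening: 0.0428
grasp_force: 0.0
```

```bash
python3 - <<'E'
from h import *
show()
print(tool([551,-65,14]))
im=optics.read_camera('side'); cv2.imwrite('pics/s2.png',cv2.resize(im[100:310,190:470,::-1],None,fx=2.8,fy=2.8))
E
```

```text
t 2.4 p [556.3 -86.5  37.3] F [ 0.2  0.1 -0.2] op 42.8
[[ 0.139  0.977  0.161]
 [ 0.695 -0.212  0.687]
 [ 0.706  0.016 -0.708]]
[-37.1  23.   91.4  40.2  88.1 -34.9]
[ -2.2 -10.1  30.4]
```

View pics/s2.png

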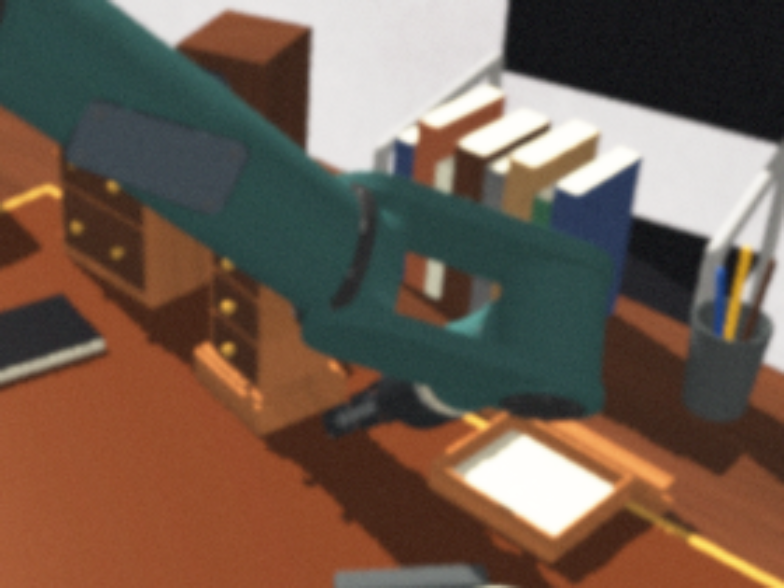

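Emit:
servo_tool(
  plan=[
    {"x":-1,"y":-3,"z":15,"rx":0,"ry":0,"rz":0,"grip":0.5},
    {"x":-2,"y":-3,"z":15,"rx":0,"ry":0,"rz":0,"grip":0.5},
    {"x":0,"y":0,"z":0,"rx":0,"ry":0,"rz":0,"grip":0.5},
    {"x":3.5,"y":0,"z":3.5,"rx":0,"ry":0,"rz":0,"grip":0.5},
    {"x":3.5,"y":0,"z":3.5,"rx":0,"ry":0,"rz":0,"grip":0.5},
    {"x":3.5,"y":0,"z":3.5,"rx":0,"ry":0,"rz":0,"grip":0.5},
    {"x":3.5,"y":0,"z":3.5,"rx":0,"ry":0,"rz":0,"grip":0.5},
    {"x":3,"y":0,"z":3,"rx":0,"ry":0,"rz":0,"grip":0.5},
    {"x":3,"y":0,"z":3,"rx":0,"ry":0,"rz":0,"grip":0.5},
    {"x":3,"y":0,"z":3,"rx":0,"ry":0,"rz":0,"grip":0.5},
  ],
)

```text
time: 3.7
position: [0.5604, -0.0343, 0.0117]
tool_rot: [[0.142, 0.977, 0.159], [0.693, -0.213, 0.689], [0.707, 0.012, -0.707]]
force: [-0.3, -1.0, 0.7]
opening: 0.0428
grasp_force: 0.0
```

```bash
python3 - <<'E'
from h import *
show()
c=np.array([569.5,28.]);a=np.radians(-11.8);x=np.array([np.cos(a),np.sin(a)]);y=np.array([-x[1],x[0]])
d=ctrl.state()['position'][:2]*1000-c; print('in chest frame',d@x,d@y)
im=optics.read_camera('side'); cv2.imwrite('pics/s3.png',cv2.resize(im[150:310,190:400,::-1],None,fx=3.7,fy=3.7))
E
```

```text
t 3.7 p [560.4 -34.3  11.7] F [-0.3 -1.   0.7] op 42.8
[[ 0.142  0.977  0.159]
 [ 0.693 -0.213  0.689]
 [ 0.707  0.012 -0.707]]
[-32.6  22.9  95.3  42.2  82.8 -34.2]
in chest frame 3.791778158569633 -62.862065917180466
```

View pics/s3.png

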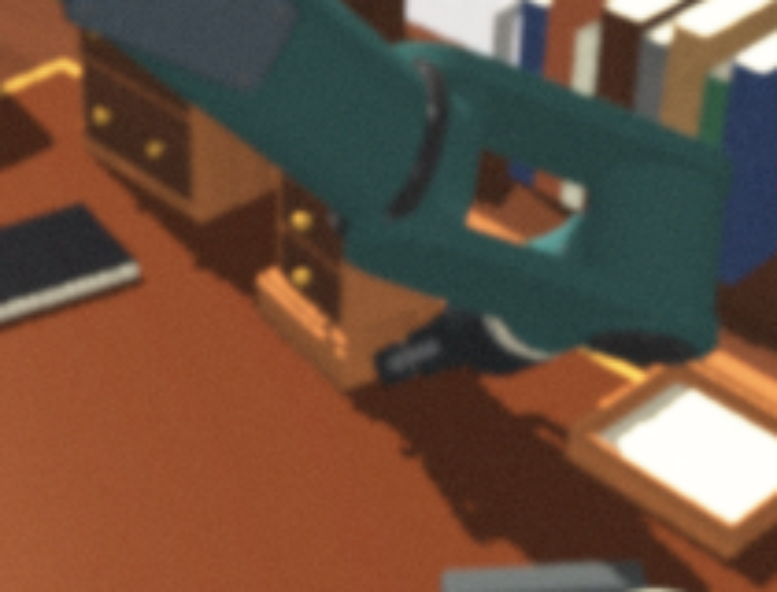

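Emit:
servo_tool(
  plan=[
    {"x":2,"y":0,"z":2,"rx":0,"ry":0,"rz":0,"grip":0.5},
    {"x":3,"y":0,"z":3,"rx":0,"ry":0,"rz":0,"grip":0.5},
    {"x":3,"y":0,"z":3,"rx":0.3,"ry":0,"rz":-0.3,"grip":0.5},
    {"x":3,"y":0,"z":3,"rx":0.3,"ry":0,"rz":-0.3,"grip":0.5},
    {"x":3,"y":0,"z":3,"rx":0.3,"ry":0,"rz":-0.3,"grip":0.5},
    {"x":3,"y":0,"z":3,"rx":0.3,"ry":0,"rz":-0.3,"grip":0.5},
    {"x":3,"y":0,"z":3,"rx":0.3,"ry":0,"rz":-0.3,"grip":0.5},
    {"x":3,"y":0,"z":3,"rx":0.3,"ry":0,"rz":-0.3,"grip":0.5},
  ],
)

```text
time: 4.75
position: [0.5676, -0.0045, 0.0116]
tool_rot: [[0.112, 0.985, 0.131], [0.701, -0.171, 0.692], [0.704, 0.014, -0.71]]
force: [0.1, -4.7, 0.6]
opening: 0.043
grasp_force: 2.7
```

```bash
python3 - <<'E'
from h import *
show()
E
```

```text
t 4.75 p [567.6  -4.5  11.6] F [ 0.1 -4.7  0.6] op 43.0
[[ 0.112  0.985  0.131]
 [ 0.701 -0.171  0.692]
 [ 0.704  0.014 -0.71 ]]
[-29.3  23.1  94.9  42.4  82.2 -33.5]
```

Emit:
servo_tool(
  plan=[
    {"x":3.5,"y":0,"z":3.5,"rx":0.3,"ry":0,"rz":-0.3,"grip":0.5},
    {"x":3.5,"y":0,"z":3.5,"rx":0.3,"ry":0,"rz":-0.3,"grip":0.5},
    {"x":3.5,"y":0,"z":3.5,"rx":0.3,"ry":0,"rz":-0.3,"grip":0.5},
    {"x":3.5,"y":0,"z":3.5,"rx":0.3,"ry":0,"rz":-0.3,"grip":0.5},
    {"x":3.5,"y":0,"z":3.5,"rx":0.3,"ry":0,"rz":-0.3,"grip":0.5},
    {"x":3.5,"y":0,"z":3.5,"rx":0.3,"ry":0,"rz":-0.3,"grip":0.5},
    {"x":3.5,"y":0,"z":3.5,"rx":0.3,"ry":0,"rz":-0.3,"grip":0.5},
    {"x":3.5,"y":0,"z":3.5,"rx":0.3,"ry":0,"rz":-0.3,"grip":0.5},
    {"x":3.5,"y":0,"z":3.5,"rx":0.3,"ry":0,"rz":-0.3,"grip":0.5},
    {"x":3.5,"y":0,"z":3.5,"rx":0.3,"ry":0,"rz":-0.3,"grip":0.5},
    {"x":0,"y":0,"z":0,"rx":0,"ry":0,"rz":0,"grip":0.5},
  ],
)

```text
time: 6.12
position: [0.5745, 0.0453, 0.0117]
tool_rot: [[0.059, 0.995, 0.079], [0.707, -0.098, 0.7], [0.704, 0.014, -0.71]]
force: [2.1, -3.7, -0.6]
opening: 0.0428
grasp_force: 1.9
```

```bash
python3 - <<'E'
from h import *
show()
for n in ('scene','wrist'):
    im=optics.read_camera(n); cv2.imwrite(f'pics/{n}4.png',im[:,:,::-1])
a=cv2.imread('pics/scene4.png')[175:305,200:420]; cv2.imwrite('pics/s4.png',cv2.resize(a,None,fx=3.6,fy=3.6,interpolation=cv2.INTER_CUBIC))
E
```

```text
t 6.12 p [574.5  45.3  11.7] F [ 2.1 -3.7 -0.6] op 42.8
[[ 0.059  0.995  0.079]
 [ 0.707 -0.098  0.7  ]
 [ 0.704  0.014 -0.71 ]]
[-24.   23.6  94.1  42.7  81.8 -32.7]
```

View pics/s4.png

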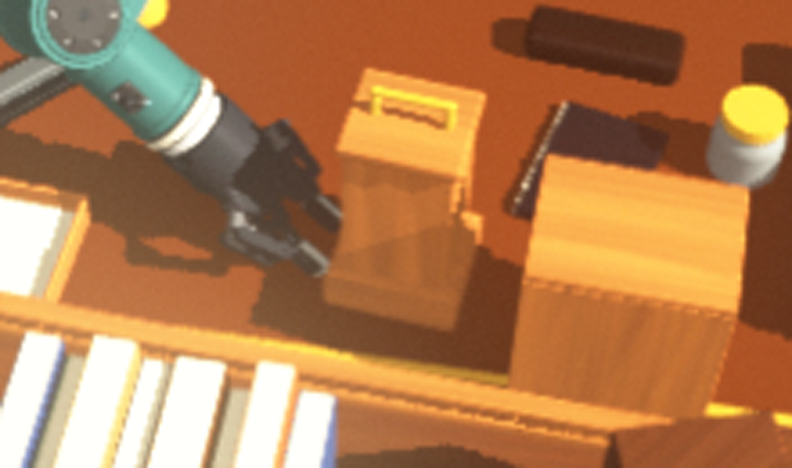

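The chest has slid left and stands upright. Its top corners are at crop px (365,68), (486,92), (463,180), (337,152), and the gap to the big chest is still clear.

```bash
python3 - <<'E'
from h import *
A=lambda u,v:(200+(u+.5)/3.6-.5,175+(v+.5)/3.6-.5)
g=lambda L,z:np.array([onz('scene',A(*p),z)[:2]*1000 for p in L])
P=g([(365,68),(486,92),(463,180),(337,152)],.2);print(P.round(1),P.mean(0))
for i,j in ((0,3),(1,2)): d=P[j]-P[i];print('x',np.hypot(*d).round(),np.degrees(np.arctan2(d[1],d[0])).round(1))
for i,j in ((0,1),(3,2)): d=P[j]-P[i];print('y',np.hypot(*d).round(),np.degrees(np.arctan2(-d[0],d[1])).round(1))
print('base back',g([(324,302),(455,331)],0).round(1)); print('rail',g([(0,297),(250,345),(510,384)],.034).round(1))
print('dc',g([(550,155),(749,186),(738,314),(526,282)],.19).round(1),'dc back bottom',g([(510,384)],0).round(1))
E
```

```text
[[528.6  63.1]
 [537.2 162.3]
 [630.3 155.6]
 [619.7  55.9]] [578.95093045 109.21831045]
x 91.0 -4.5
x 93.0 -4.1
y 100.0 -5.0
y 100.0 -6.1
base back [[621.2  46.4]
 [631.4 160.9]]
rail [[ 689.8 -218.2]
 [ 698.4   -1.5]
 [ 698.8  212.8]]
dc [[585.2 219.1]
 [589.6 375.6]
 [713.  370.8]
 [710.5 213.4]] dc back bottom [[676.4 213. ]]
```

Emit:
servo_tool(
  plan=[
    {"x":3.5,"y":0,"z":3.5,"rx":0.3,"ry":0,"rz":-0.3,"grip":0.5},
    {"x":3.5,"y":0,"z":3.5,"rx":0.3,"ry":0,"rz":-0.3,"grip":0.5},
    {"x":3.5,"y":0,"z":3.5,"rx":0.3,"ry":0,"rz":-0.3,"grip":0.5},
    {"x":3.5,"y":0,"z":3.5,"rx":0.3,"ry":0,"rz":-0.3,"grip":0.5},
    {"x":3.5,"y":0,"z":3.5,"rx":0.3,"ry":0,"rz":-0.3,"grip":0.5},
    {"x":3.5,"y":0,"z":3.5,"rx":0.3,"ry":0,"rz":-0.3,"grip":0.5},
    {"x":3.5,"y":0,"z":3.5,"rx":0.3,"ry":0,"rz":-0.3,"grip":0.5},
    {"x":2,"y":0,"z":2,"rx":0,"ry":0,"rz":0,"grip":0.5},
    {"x":0,"y":0,"z":0,"rx":0,"ry":0,"rz":0,"grip":0.5},
    {"x":-15,"y":0,"z":-15,"rx":0,"ry":0,"rz":0,"grip":0.5},
    {"x":-15,"y":0,"z":-15,"rx":0,"ry":0,"rz":0,"grip":0.5},
    {"x":0,"y":0,"z":-40,"rx":0,"ry":0,"rz":0,"grip":0.5},
  ],
)

```text
time: 7.72
position: [0.5704, 0.0126, 0.0379]
tool_rot: [[0.027, 0.999, 0.035], [0.706, -0.044, 0.707], [0.707, 0.006, -0.707]]
force: [0.4, 0.5, 0.8]
opening: 0.0428
grasp_force: 0.0
```

```bash
python3 - <<'E'
from h import *
show()
E
```

```text
t 7.72 p [570.4  12.6  37.9] F [0.4 0.5 0.8] op 42.8
[[ 0.027  0.999  0.035]
 [ 0.706 -0.044  0.707]
 [ 0.707  0.006 -0.707]]
[-26.6  23.9  90.2  40.4  88.4 -33.8]
```

Emit:
servo_tool(
  plan=[
    {"x":0,"y":0,"z":-60,"rx":0,"ry":0,"rz":0,"grip":0.4},
    {"x":0,"y":0,"z":-50,"rx":0,"ry":0,"rz":0,"grip":0.4},
    {"x":29,"y":-43,"z":-32,"rx":0,"ry":0,"rz":0,"grip":0.4},
    {"x":29,"y":-43,"z":-32,"rx":0,"ry":0,"rz":0,"grip":0.4},
    {"x":0,"y":0,"z":0,"rx":-7,"ry":0,"rz":7,"grip":0.4},
    {"x":0,"y":0,"z":0,"rx":-7,"ry":0,"rz":7,"grip":0.4},
    {"x":0,"y":0,"z":0,"rx":-7,"ry":0,"rz":7,"grip":0.4},
    {"x":0,"y":0,"z":0,"rx":-7,"ry":0,"rz":7,"grip":0.4},
    {"x":0,"y":0,"z":0,"rx":-7,"ry":0,"rz":7,"grip":0.4},
    {"x":0,"y":0,"z":0,"rx":-7,"ry":0,"rz":7,"grip":0.4},
    {"x":0,"y":0,"z":0,"rx":-7,"ry":0,"rz":7,"grip":0.4},
    {"x":0,"y":0,"z":0,"rx":-7,"ry":0,"rz":7,"grip":0.4},
  ],
)

```text
time: 9.22
position: [0.4803, -0.0658, 0.2028]
tool_rot: [[0.692, 0.136, 0.709], [0.098, -0.991, 0.095], [0.715, 0.003, -0.699]]
force: [0.5, -0.1, -0.4]
opening: 0.0342
grasp_force: 0.0
```

```bash
python3 - <<'E'
from h import *
show()
print(tool([450,143,208]))
E
```

```text
t 9.22 p [480.3 -65.8 202.8] F [ 0.5 -0.1 -0.4] op 34.2
[[ 0.692  0.136  0.709]
 [ 0.098 -0.991  0.095]
 [ 0.715  0.003 -0.699]]
[-33.3 -31.9 122.3  34.   57.   38.3]
[   3.1 -211.    -5.3]
```

Emit:
servo_tool(
  plan=[
    {"x":0,"y":0,"z":0,"rx":-3.7,"ry":0,"rz":3.7,"grip":0.4},
    {"x":0,"y":0,"z":0,"rx":-3.6,"ry":0,"rz":3.6,"grip":0.4},
    {"x":-5,"y":-52,"z":-6,"rx":0,"ry":0,"rz":0,"grip":0.4},
    {"x":-5,"y":-52,"z":-6,"rx":0,"ry":0,"rz":0,"grip":0.4},
    {"x":-5,"y":-52,"z":-6,"rx":0,"ry":0,"rz":0,"grip":0.4},
    {"x":-5,"y":-52,"z":-6,"rx":0,"ry":0,"rz":0,"grip":0.4},
    {"x":0,"y":0,"z":0,"rx":0,"ry":0,"rz":0,"grip":0.4},
  ],
)

```text
time: 10.1
position: [0.4571, 0.1408, 0.2039]
tool_rot: [[0.702, -0.025, 0.712], [-0.016, -1.0, -0.02], [0.712, 0.003, -0.702]]
force: [-0.3, -0.2, -0.4]
opening: 0.0338
grasp_force: 0.0
```

```bash
python3 - <<'E'
from h import *
show()
print(tool([480,143,60]),tool([490,143,13]))
c=optics.get_calibration('wrist');im=optics.read_camera('wrist'); cv2.imwrite('pics/w5.png',im[:,:,::-1])
im=optics.read_camera('scene'); cv2.imwrite('pics/sc5.png',im[:,:,::-1])
a=cv2.imread('pics/sc5.png')[190:300,240:420]; b=cv2.imread('pics/w5.png')
cv2.imwrite('pics/c5.png',np.vstack([cv2.resize(a,(576,352),interpolation=cv2.INTER_CUBIC),cv2.resize(b[:,:],(576,240))]))
np.savez('w5.npz',**c)
E
```

```text
t 10.1 p [457.1 140.8 203.9] F [-0.3 -0.2 -0.4] op 33.8
[[ 0.702 -0.025  0.712]
 [-0.016 -1.    -0.02 ]
 [ 0.712  0.003 -0.702]]
[ 21.  -31.6 121.9 -21.4  48.7 120.6]
[-86.5  -3.2 117.3] [-112.9   -3.6  157.4]
```

View pics/c5.png

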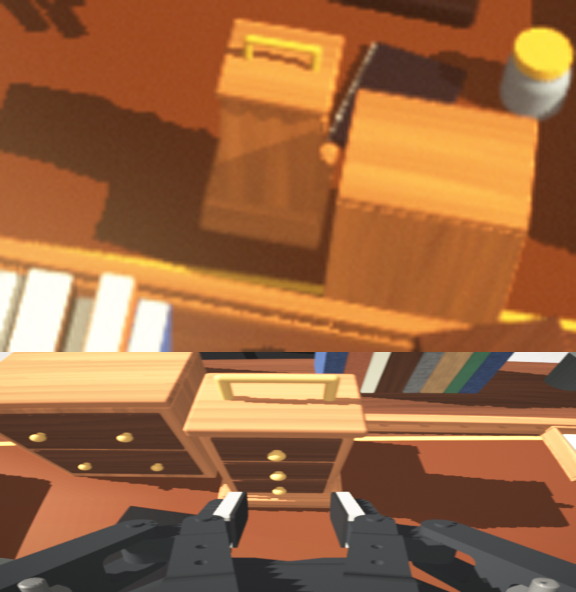

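The chest is upright. Crop px: top corners ≈(235,18), (345,37), (330,112), (217,92), and a small gap is left to the desk chest. The fingers are centred before the chest's front.

```bash
python3 - <<'E'
from h import *
A=lambda u,v:(240+(u+.5)/3.2-.5,190+(v+.5)/3.2-.5)
g=lambda L,z:np.array([onz('scene',A(*p),z)[:2]*1000 for p in L])
P=g([(235,18),(345,37),(330,112),(217,92)],.2);print(P.round(1),P.mean(0))
print('base back',g([(200,228),(319,250)],0).round(1)); 
E
```

```text
[[529.2  98.6]
 [534.7 199.1]
 [623.3 195.1]
 [618.2  95.8]] [576.36996725 147.14161192]
base back [[623.3  85.9]
 [628.8 201.5]]
```

Emit:
servo_tool(
  plan=[
    {"x":-30,"y":-1,"z":37,"rx":-0.7,"ry":0,"rz":0.7,"grip":0.4},
    {"x":-30,"y":-1,"z":37,"rx":0,"ry":0,"rz":0,"grip":0.4},
    {"x":-30,"y":-1,"z":37,"rx":0,"ry":0,"rz":0,"grip":0.4},
    {"x":-29,"y":0,"z":36,"rx":0,"ry":0,"rz":0,"grip":0.4},
    {"x":0,"y":0,"z":0,"rx":0,"ry":0,"rz":0,"grip":0.4},
    {"x":0,"y":0,"z":0,"rx":0,"ry":0,"rz":0,"grip":0.4},
  ],
)

```text
time: 10.95
position: [0.482, 0.1315, 0.0221]
tool_rot: [[0.703, -0.053, 0.709], [-0.039, -0.999, -0.036], [0.71, -0.002, -0.704]]
force: [0.3, -0.1, 0.9]
opening: 0.0339
grasp_force: 0.0
```

```bash
python3 - <<'E'
from h import *
show()
print(tool([520,143,13]))
E
```

```text
t 10.95 p [482.  131.5  22.1] F [ 0.3 -0.1  0.9] op 33.9
[[ 0.703 -0.053  0.709]
 [-0.039 -0.999 -0.036]
 [ 0.71  -0.002 -0.704]]
[ 18.4 -12.3 132.8 -43.6  21.9 147. ]
[ 19.8 -13.5  33. ]
```

Emit:
servo_tool(
  plan=[
    {"x":10,"y":0,"z":-40,"rx":0,"ry":0,"rz":0,"grip":0.4},
    {"x":10,"y":0,"z":-40,"rx":0,"ry":0,"rz":0,"grip":0.4},
    {"x":0,"y":0,"z":0,"rx":0,"ry":0,"rz":-10.5,"grip":0.4},
    {"x":0,"y":0,"z":0,"rx":0,"ry":0,"rz":-10.5,"grip":0.4},
    {"x":0,"y":0,"z":0,"rx":0,"ry":0,"rz":-10.5,"grip":0.4},
    {"x":0,"y":0,"z":0,"rx":0,"ry":0,"rz":-10.5,"grip":0.4},
    {"x":0,"y":0,"z":0,"rx":0,"ry":0,"rz":-10.5,"grip":0.4},
    {"x":0,"y":0,"z":0,"rx":0,"ry":0,"rz":-10.5,"grip":0.4},
    {"x":0,"y":0,"z":0,"rx":0,"ry":0,"rz":-10.5,"grip":0.4},
    {"x":0,"y":0,"z":0,"rx":0,"ry":0,"rz":-10.5,"grip":0.4},
  ],
)

```text
time: 12.2
position: [0.4393, 0.1355, 0.0951]
tool_rot: [[0.118, 0.692, 0.712], [0.99, -0.136, -0.032], [0.075, 0.709, -0.701]]
force: [-0.6, -0.1, -0.2]
opening: 0.0341
grasp_force: 0.0
```

Emit:
servo_tool(
  plan=[
    {"x":0,"y":0,"z":0,"rx":0,"ry":0,"rz":-10.5,"grip":0.4},
    {"x":0,"y":0,"z":0,"rx":0,"ry":0,"rz":-10.5,"grip":0.4},
    {"x":0,"y":0,"z":0,"rx":0,"ry":0,"rz":-10.5,"grip":0.4},
    {"x":0,"y":0,"z":0,"rx":0,"ry":0,"rz":-10.5,"grip":0.4},
    {"x":0,"y":0,"z":0,"rx":0,"ry":0,"rz":-10.5,"grip":0.4},
    {"x":0,"y":0,"z":0,"rx":0,"ry":0,"rz":-10.5,"grip":0.4},
    {"x":0,"y":0,"z":0,"rx":0,"ry":0,"rz":-10.5,"grip":0.4},
    {"x":0,"y":0,"z":0,"rx":0,"ry":0,"rz":-10.5,"grip":0.4},
    {"x":0,"y":0,"z":0,"rx":0,"ry":0,"rz":-10.5,"grip":0.4},
    {"x":0,"y":0,"z":0,"rx":0,"ry":0,"rz":0,"grip":0.4},
  ],
)

```text
time: 13.45
position: [0.4391, 0.1354, 0.0945]
tool_rot: [[-0.699, 0.069, 0.711], [0.066, 0.997, -0.032], [-0.712, 0.024, -0.702]]
force: [-0.2, -0.1, 0.8]
opening: 0.0339
grasp_force: 0.0
```

```bash
python3 - <<'E'
from h import *
show()
print(tool([490,143,60]),tool([490,143,13]))
E
```

```text
t 13.45 p [439.1 135.4  94.5] F [-0.2 -0.1  0.8] op 33.9
[[-0.699  0.069  0.711]
 [ 0.066  0.997 -0.032]
 [-0.712  0.024 -0.702]]
[ 22.2 -27.7 132.8 -30.4  36.1 -44.8]
[-10.5  10.2  60.1] [22.9  9.1 93.1]
```

Emit:
servo_tool(
  plan=[
    {"x":8,"y":3,"z":31,"rx":0,"ry":0,"rz":-2,"grip":0.4},
    {"x":8,"y":3,"z":31,"rx":0,"ry":0,"rz":0,"grip":0.4},
    {"x":8,"y":3,"z":31,"rx":0,"ry":0,"rz":0,"grip":0.4},
    {"x":0,"y":0,"z":0,"rx":0,"ry":0,"rz":0,"grip":0.4},
    {"x":0,"y":0,"z":0,"rx":0,"ry":0,"rz":0,"grip":0.4},
  ],
)

```text
time: 14.08
position: [0.4881, 0.1421, 0.0102]
tool_rot: [[-0.703, 0.043, 0.709], [0.028, 0.999, -0.033], [-0.71, -0.004, -0.704]]
force: [1.4, -0.3, 0.6]
opening: 0.0341
grasp_force: 0.0
```

```bash
python3 - <<'E'
from h import *
show()
print(tool([515,144,12]))
E
```

```text
t 14.07 p [488.1 142.1  10.2] F [ 1.4 -0.3  0.6] op 34.1
[[-0.703  0.043  0.709]
 [ 0.028  0.999 -0.033]
 [-0.71  -0.004 -0.704]]
[ 19.8  -8.9 132.  -49.6  20.9 -26.4]
[-20.2   3.1  17.7]
```

Emit:
servo_tool(
  plan=[
    {"x":-6,"y":0,"z":3,"rx":0,"ry":0,"rz":0,"grip":0.4},
    {"x":-5,"y":0,"z":5,"rx":0,"ry":0,"rz":0,"grip":0.4},
    {"x":-5,"y":0,"z":5,"rx":0,"ry":0,"rz":0,"grip":0.4},
    {"x":-3,"y":0,"z":3,"rx":0,"ry":0,"rz":0,"grip":0.4},
    {"x":-3,"y":0,"z":3,"rx":0,"ry":0,"rz":0,"grip":0.4},
    {"x":-3,"y":0,"z":3,"rx":0,"ry":0,"rz":0,"grip":0.4},
    {"x":-3,"y":0,"z":3,"rx":0,"ry":0,"rz":0,"grip":0.4},
    {"x":-3,"y":0,"z":3,"rx":0,"ry":0,"rz":0,"grip":0.4},
    {"x":-3,"y":0,"z":3,"rx":0,"ry":0,"rz":0,"grip":0.4},
  ],
)

```text
time: 15.2
position: [0.5325, 0.14, 0.0101]
tool_rot: [[-0.706, 0.041, 0.707], [0.025, 0.999, -0.034], [-0.708, -0.006, -0.706]]
force: [-9.0, 0.1, 7.1]
opening: 0.034
grasp_force: 5.0
```

```bash
python3 - <<'E'
from h import *
show()
E
```

```text
t 15.2 p [532.5 140.   10.1] F [-9.   0.1  7.1] op 34.0
[[-0.706  0.041  0.707]
 [ 0.025  0.999 -0.034]
 [-0.708 -0.006 -0.706]]
[ 16.9  -3.3 127.1 -47.5  18.8 -30.4]
```

Emit:
servo_tool(
  plan=[
    {"x":-3,"y":0,"z":-2,"rx":0,"ry":0,"rz":0,"grip":0.4},
    {"x":-3,"y":0.2,"z":3,"rx":0,"ry":0,"rz":0,"grip":0.4},
    {"x":-3,"y":0.2,"z":3,"rx":0,"ry":0,"rz":0,"grip":0.4},
    {"x":-3,"y":0.2,"z":3,"rx":0,"ry":0,"rz":0,"grip":0.4},
  ],
)

```text
time: 15.7
position: [0.5455, 0.1396, 0.0127]
tool_rot: [[-0.707, 0.042, 0.706], [0.025, 0.999, -0.035], [-0.706, -0.007, -0.708]]
force: [-6.7, 0.1, 1.0]
opening: 0.0344
grasp_force: 3.2
```

```bash
python3 - <<'E'
from h import *
show()
im=optics.read_camera('side'); cv2.imwrite('pics/sd6.png',im[:,:,::-1])
im=optics.read_camera('wrist'); cv2.imwrite('pics/w6.png',im[:,:,::-1])
E
```

```text
t 15.7 p [545.5 139.6  12.7] F [-6.7  0.1  1. ] op 34.4
[[-0.707  0.042  0.706]
 [ 0.025  0.999 -0.035]
 [-0.706 -0.007 -0.708]]
[ 16.2  -2.1 125.4 -45.7  18.8 -32.7]
```

Emit:
servo_tool(
  plan=[
    {"x":-3,"y":0,"z":3,"rx":0,"ry":0,"rz":0,"grip":0.4},
    {"x":-3,"y":0,"z":3,"rx":0,"ry":0,"rz":0,"grip":0.4},
    {"x":-3,"y":0,"z":3,"rx":0,"ry":0,"rz":0,"grip":0.4},
    {"x":-3,"y":0,"z":3,"rx":0,"ry":0,"rz":0,"grip":0.4},
    {"x":-3,"y":0,"z":3,"rx":0,"ry":0,"rz":0,"grip":0.4},
    {"x":-3,"y":0,"z":3,"rx":0,"ry":0,"rz":0,"grip":0.4},
  ],
)

```text
time: 16.55
position: [0.5711, 0.1387, 0.013]
tool_rot: [[-0.707, 0.042, 0.706], [0.025, 0.999, -0.034], [-0.707, -0.006, -0.707]]
force: [-6.7, 0.1, -0.2]
opening: 0.0348
grasp_force: 2.9
```

Emit:
servo_tool(
  plan=[
    {"x":-1.5,"y":0,"z":1.5,"rx":0,"ry":0,"rz":0,"grip":0.4},
    {"x":-1.5,"y":0,"z":1.5,"rx":0,"ry":0,"rz":0,"grip":0.4},
  ],
)

```text
time: 16.8
position: [0.5754, 0.1385, 0.013]
tool_rot: [[-0.707, 0.042, 0.706], [0.025, 0.999, -0.034], [-0.707, -0.006, -0.707]]
force: [-4.9, 0.3, -1.4]
opening: 0.034
grasp_force: 2.6
```

Emit:
servo_tool(
  plan=[
    {"x":-1,"y":0,"z":1,"rx":0,"ry":0,"rz":0,"grip":0.4},
    {"x":-1,"y":0,"z":1,"rx":0,"ry":0,"rz":0,"grip":0.4},
    {"x":-1,"y":0,"z":1,"rx":0,"ry":0,"rz":0,"grip":0.4},
  ],
)

```text
time: 17.18
position: [0.5802, 0.1384, 0.0134]
tool_rot: [[-0.706, 0.042, 0.707], [0.025, 0.999, -0.034], [-0.707, -0.006, -0.707]]
force: [-3.3, 0.6, -3.4]
opening: 0.0343
grasp_force: 1.8
```

Emit:
servo_tool(
  plan=[
    {"x":-0.7,"y":0,"z":0.7,"rx":0,"ry":0,"rz":0,"grip":0.4},
    {"x":-0.7,"y":0,"z":0.7,"rx":0,"ry":0,"rz":0,"grip":0.4},
  ],
)

```text
time: 17.42
position: [0.5826, 0.1385, 0.0141]
tool_rot: [[-0.705, 0.042, 0.707], [0.026, 0.999, -0.034], [-0.708, -0.006, -0.706]]
force: [-3.9, 0.2, -3.1]
opening: 0.0343
grasp_force: 1.8
```

Emit:
servo_tool(
  plan=[
    {"x":-0.7,"y":0,"z":0.7,"rx":0,"ry":0,"rz":0,"grip":0.4},
    {"x":-0.7,"y":0,"z":0.7,"rx":0,"ry":0,"rz":0,"grip":0.4},
  ],
)

```text
time: 17.68
position: [0.5847, 0.1385, 0.0142]
tool_rot: [[-0.705, 0.042, 0.708], [0.025, 0.999, -0.033], [-0.709, -0.006, -0.706]]
force: [-3.4, -0.0, -3.3]
opening: 0.034
grasp_force: 1.7
```

Emit:
servo_tool(
  plan=[
    {"x":0.3,"y":0,"z":1.7,"rx":0,"ry":0,"rz":0,"grip":0.4},
    {"x":0,"y":0,"z":1.4,"rx":0,"ry":0,"rz":0,"grip":0.4},
    {"x":-0.7,"y":0,"z":0.7,"rx":0,"ry":0,"rz":0,"grip":0.4},
  ],
)

```text
time: 18.05
position: [0.5889, 0.1389, 0.014]
tool_rot: [[-0.702, 0.041, 0.711], [0.025, 0.999, -0.032], [-0.711, -0.005, -0.703]]
force: [-8.4, 0.1, 4.9]
opening: 0.0337
grasp_force: 4.2
```

```bash
python3 - <<'E'
from h import *
show()
im=optics.read_camera('scene'); cv2.imwrite('pics/sc7.png',im[:,:,::-1])
# chest base back edge & rail gap: find pixel-level along a column profile near the gap
a=cv2.imread('pics/sc7.png')[200:300,250:410]; cv2.imwrite('pics/c7.png',cv2.resize(a,None,fx=5,fy=5,interpolation=cv2.INTER_CUBIC))
E
```

```text
t 18.05 p [588.9 138.9  14. ] F [-8.4  0.1  4.9] op 33.7
[[-0.702  0.041  0.711]
 [ 0.025  0.999 -0.032]
 [-0.711 -0.005 -0.703]]
[ 14.3   2.8 120.6 -44.   17.3 -35.6]
```

View pics/c7.png

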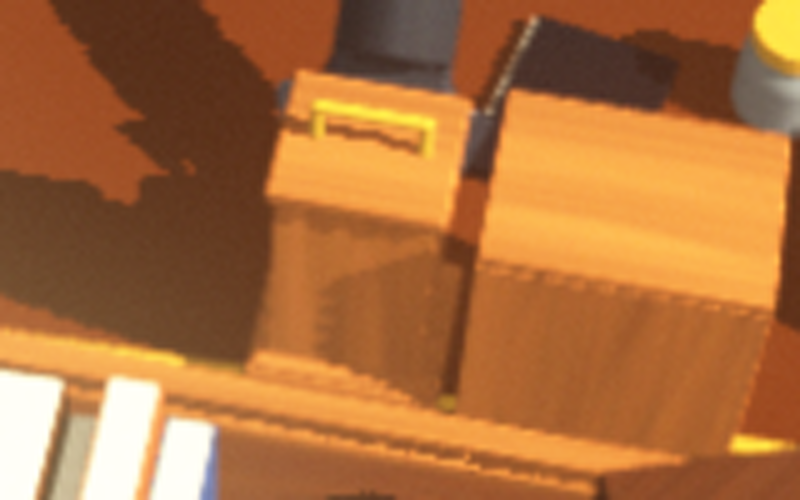

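The chest's back is now close to the rail, with top corners at crop px (300,68), (474,97), (446,228), (267,195). A thin dark gap to the desk chest remains near column 455.

Emit:
servo_tool(
  plan=[
    {"x":-0.7,"y":0,"z":0.7,"rx":0,"ry":0,"rz":0,"grip":0.4},
    {"x":-0.7,"y":0,"z":0.7,"rx":0,"ry":0,"rz":0,"grip":0.4},
  ],
)

```text
time: 18.35
position: [0.5909, 0.1389, 0.014]
tool_rot: [[-0.702, 0.041, 0.711], [0.025, 0.999, -0.032], [-0.711, -0.005, -0.703]]
force: [-8.1, 0.7, 4.1]
opening: 0.0341
grasp_force: 4.1
```

```bash
python3 - <<'E'
from h import *
show()
A=lambda u,v:(250+(u+.5)/5-.5,200+(v+.5)/5-.5)
g=lambda L,z:np.array([onz('scene',A(*p),z)[:2]*1000 for p in L])
P=g([(300,68),(474,97),(446,228),(267,195)],.2);print(P.round(1),P.mean(0))
print('rail front top',g([(0,330),(250,375),(440,410)],.034).round(1),'dc',g([(508,90),(795,140),(770,310),(478,258)],.19).round(1))
print('plinth/case back edge z40',g([(253,352),(250,375)],.034).round(1))
E
```

```text
t 18.35 p [590.9 138.9  14. ] F [-8.1  0.7  4.1] op 34.1
[[-0.702  0.041  0.711]
 [ 0.025  0.999 -0.032]
 [-0.711 -0.005 -0.703]]
[ 14.2   3.  120.3 -43.9  17.2 -35.8]
[[598.4  98.8]
 [602.3 197.4]
 [695.6 192.3]
 [690.3  94.8]] [646.65718174 145.79668716]
rail front top [[691.9 -62. ]
 [696.7  89.5]
 [701.6 202.2]] dc [[585.4 215.7]
 [593.8 378.2]
 [712.6 368. ]
 [704.9 211.3]]
plinth/case back edge z40 [[680.4  88.6]
 [696.7  89.5]]
```

Emit:
servo_tool(
  plan=[
    {"x":-0.8,"y":0,"z":0.6,"rx":0,"ry":0,"rz":0,"grip":0.4},
    {"x":-0.8,"y":0,"z":0.6,"rx":0,"ry":0,"rz":0,"grip":0.4},
  ],
)

```text
time: 18.6
position: [0.5918, 0.1389, 0.0139]
tool_rot: [[-0.703, 0.041, 0.71], [0.025, 0.999, -0.032], [-0.71, -0.005, -0.704]]
force: [-22.9, 1.3, 14.1]
opening: 0.0341
grasp_force: 11.7
```

Emit:
servo_tool(
  plan=[
    {"x":-0.8,"y":0,"z":0.6,"rx":0,"ry":0,"rz":0,"grip":0.4},
    {"x":-0.8,"y":0,"z":0.6,"rx":0,"ry":0,"rz":0,"grip":0.4},
  ],
)

```text
time: 18.85
position: [0.592, 0.1389, 0.0137]
tool_rot: [[-0.705, 0.041, 0.709], [0.025, 0.999, -0.033], [-0.709, -0.005, -0.705]]
force: [-39.9, 1.8, 25.5]
opening: 0.0343
grasp_force: 19.9
```

Emit:
servo_tool(
  plan=[
    {"x":-0.8,"y":0,"z":0.7,"rx":0,"ry":0,"rz":0,"grip":0.4},
    {"x":-0.8,"y":0,"z":0.7,"rx":0,"ry":0,"rz":0,"grip":0.4},
  ],
)

```text
time: 19.1
position: [0.5923, 0.1389, 0.0135]
tool_rot: [[-0.706, 0.041, 0.707], [0.025, 0.999, -0.033], [-0.708, -0.006, -0.706]]
force: [-59.0, 3.2, 38.0]
opening: 0.0339
grasp_force: 29.6
```

Emit:
servo_tool(
  plan=[
    {"x":2,"y":0,"z":-2,"rx":0,"ry":0,"rz":0,"grip":0.4},
    {"x":12,"y":0,"z":-12,"rx":0,"ry":0,"rz":0,"grip":0.4},
    {"x":12,"y":0,"z":-14,"rx":0,"ry":0,"rz":0,"grip":0.4},
    {"x":0,"y":0,"z":-55,"rx":0,"ry":0,"rz":0,"grip":0.4},
    {"x":0,"y":0,"z":-55,"rx":0,"ry":0,"rz":0,"grip":0.4},
    {"x":0,"y":-40,"z":-30,"rx":0,"ry":9,"rz":0,"grip":0.4},
    {"x":0,"y":-40,"z":-30,"rx":0,"ry":9,"rz":0,"grip":0.4},
    {"x":0,"y":-40,"z":0,"rx":0,"ry":9,"rz":0,"grip":0.4},
    {"x":0,"y":-40,"z":0,"rx":0,"ry":9,"rz":0,"grip":0.4},
    {"x":0,"y":0,"z":0,"rx":0,"ry":9,"rz":0,"grip":0.4},
    {"x":0,"y":0,"z":0,"rx":0,"ry":0,"rz":0,"grip":0.4},
  ],
)

```text
time: 20.48
position: [0.4433, -0.0082, 0.1305]
tool_rot: [[-0.996, 0.062, 0.057], [0.061, 0.998, -0.022], [-0.058, -0.019, -0.998]]
force: [-0.0, -0.1, -0.6]
opening: 0.0339
grasp_force: 0.0
```

```bash
python3 - <<'E'
from h import *
show()
E
```

```text
t 20.48 p [443.3  -8.2 130.5] F [-0.  -0.1 -0.6] op 33.9
[[-0.996  0.062  0.057]
 [ 0.061  0.998 -0.022]
 [-0.058 -0.019 -0.998]]
[ -7.8  -8.8 103.5  -0.8  81.9 -94.2]
```

Emit:
servo_tool(
  plan=[
    {"x":0,"y":-20,"z":0,"rx":0,"ry":0,"rz":10.5,"grip":0.5},
    {"x":0,"y":-20,"z":0,"rx":0,"ry":0,"rz":10.5,"grip":0.5},
    {"x":0,"y":0,"z":0,"rx":0,"ry":0,"rz":10.5,"grip":0.5},
    {"x":0,"y":0,"z":0,"rx":0,"ry":0,"rz":10.5,"grip":0.5},
    {"x":0,"y":0,"z":0,"rx":0,"ry":0,"rz":10.5,"grip":0.5},
    {"x":0,"y":0,"z":0,"rx":0,"ry":0,"rz":10.5,"grip":0.5},
    {"x":0,"y":0,"z":0,"rx":0,"ry":0,"rz":10.5,"grip":0.5},
    {"x":0,"y":0,"z":0,"rx":0,"ry":0,"rz":10.5,"grip":0.5},
    {"x":0,"y":0,"z":0,"rx":0,"ry":9,"rz":0,"grip":0.5},
    {"x":0,"y":0,"z":0,"rx":0,"ry":9,"rz":0,"grip":0.5},
    {"x":0,"y":0,"z":0,"rx":0,"ry":9,"rz":0,"grip":0.5},
    {"x":0,"y":0,"z":0,"rx":0,"ry":9,"rz":0,"grip":0.5},
  ],
)

```text
time: 21.98
position: [0.4346, -0.046, 0.1316]
tool_rot: [[-0.071, 0.997, 0.022], [0.82, 0.046, 0.571], [0.568, 0.058, -0.821]]
force: [0.2, -0.2, -0.6]
opening: 0.0424
grasp_force: 0.0
```

```bash
python3 - <<'E'
from h import *
show()
print(tool([585,20,130]))
E
```

```text
t 21.98 p [434.6 -46.  131.6] F [ 0.2 -0.2 -0.6] op 42.4
[[-0.071  0.997  0.022]
 [ 0.82   0.046  0.571]
 [ 0.568  0.058 -0.821]]
[-35.1   1.9 100.1  28.9  97.6 -39.9]
[ 42.6 152.9  42.2]
```

```bash
python3 - <<'E'
from h import *
from scipy.spatial.transform import Rotation as R
h=np.array([.04,.9992,0]);u=np.array([0,0,1.]);q=.7071
x=q*h+q*u;z=q*h-q*u;T=np.c_[x,np.cross(z,x),z]
s=ctrl.state()['tool_rot'];print(np.degrees(R.from_matrix(s.T@T).as_rotvec()).round(1))
p=ctrl.state()['position']*1000
for t in ([580,0,120],[632,40,60],[632,50,14]): print((T.T@(np.array(t)-p)).round(1)); p=np.array(t)
E
```

```text
[-0.6 10.2  5.9]
[ 28.4 143.4  44.8]
[-12.7  50.4  72.2]
[-25.5  -0.4  39.6]
```

Emit:
servo_tool(
  plan=[
    {"x":0,"y":0,"z":0,"rx":-0.3,"ry":5.1,"rz":3,"grip":0.5},
    {"x":0,"y":0,"z":0,"rx":-0.3,"ry":5.1,"rz":3,"grip":0.5},
    {"x":9.5,"y":48,"z":15,"rx":0,"ry":0,"rz":0,"grip":0.5},
    {"x":9.5,"y":48,"z":15,"rx":0,"ry":0,"rz":0,"grip":0.5},
    {"x":9.5,"y":48,"z":15,"rx":0,"ry":0,"rz":0,"grip":0.5},
    {"x":-6,"y":25,"z":36,"rx":0,"ry":0,"rz":0,"grip":0.5},
    {"x":-6,"y":25,"z":36,"rx":0,"ry":0,"rz":0,"grip":0.5},
    {"x":0,"y":0,"z":0,"rx":0,"ry":0,"rz":0,"grip":0.5},
  ],
)

```text
time: 22.98
position: [0.6303, 0.0431, 0.0557]
tool_rot: [[0.033, 0.999, 0.02], [0.707, -0.038, 0.706], [0.707, -0.009, -0.708]]
force: [-0.3, 0.4, 0.8]
opening: 0.0427
grasp_force: 0.0
```

```bash
python3 - <<'E'
from h import *
show()
print(tool([632,50,14]),tool([632,75,14]))
E
```

```text
t 22.98 p [630.3  43.1  55.7] F [-0.3  0.4  0.8] op 42.7
[[ 0.033  0.999  0.02 ]
 [ 0.707 -0.038  0.706]
 [ 0.707 -0.009 -0.708]]
[-21.6  28.1  81.5  41.6  89.4 -27. ]
[-24.5   1.8  34.4] [-6.9  0.8 52.1]
```

Emit:
servo_tool(
  plan=[
    {"x":-12,"y":0,"z":18,"rx":0,"ry":0,"rz":0,"grip":0.5},
    {"x":-12,"y":0,"z":17,"rx":0,"ry":0,"rz":0,"grip":0.5},
    {"x":0,"y":0,"z":0,"rx":0,"ry":0,"rz":0,"grip":0.5},
    {"x":4,"y":0,"z":4,"rx":0,"ry":0,"rz":0,"grip":0.5},
    {"x":4,"y":0,"z":4,"rx":0,"ry":0,"rz":0,"grip":0.5},
    {"x":4,"y":0,"z":4,"rx":0,"ry":0,"rz":0,"grip":0.5},
    {"x":3,"y":0,"z":3,"rx":0,"ry":0,"rz":0,"grip":0.5},
    {"x":2,"y":0,"z":2,"rx":0,"ry":0,"rz":0,"grip":0.5},
    {"x":2,"y":0,"z":2,"rx":0,"ry":0,"rz":0,"grip":0.5},
    {"x":2,"y":0,"z":2,"rx":0,"ry":0,"rz":0,"grip":0.5},
  ],
)

```text
time: 24.22
position: [0.633, 0.0779, 0.0163]
tool_rot: [[0.033, 0.999, 0.025], [0.706, -0.041, 0.707], [0.707, -0.006, -0.707]]
force: [-0.4, 0.3, -0.3]
opening: 0.0424
grasp_force: 0.0
```

Emit:
servo_tool(
  plan=[
    {"x":1.5,"y":0,"z":1.5,"rx":0,"ry":0,"rz":0,"grip":0.5},
    {"x":1.5,"y":0,"z":1.5,"rx":0,"ry":0,"rz":0,"grip":0.5},
  ],
)

```text
time: 24.48
position: [0.6332, 0.0821, 0.0163]
tool_rot: [[0.033, 0.999, 0.025], [0.706, -0.041, 0.707], [0.707, -0.006, -0.707]]
force: [-0.3, -0.5, 0.6]
opening: 0.0431
grasp_force: 0.0
```

Emit:
servo_tool(
  plan=[
    {"x":-1,"y":0,"z":3,"rx":0,"ry":0,"rz":0,"grip":0.5},
    {"x":1,"y":0,"z":1,"rx":0,"ry":0,"rz":0,"grip":0.5},
    {"x":1,"y":0,"z":1,"rx":0,"ry":0,"rz":0,"grip":0.5},
    {"x":1,"y":0,"z":1,"rx":0,"ry":0,"rz":0,"grip":0.5},
  ],
)

```text
time: 24.98
position: [0.6338, 0.0852, 0.0136]
tool_rot: [[0.033, 0.999, 0.026], [0.709, -0.042, 0.704], [0.705, -0.005, -0.71]]
force: [-2.1, -8.5, 3.3]
opening: 0.0428
grasp_force: 4.3
```

Emit:
servo_tool(
  plan=[
    {"x":1,"y":0,"z":1,"rx":0,"ry":0,"rz":0,"grip":0.5},
    {"x":1,"y":0,"z":1,"rx":0,"ry":0,"rz":0,"grip":0.5},
    {"x":1,"y":0,"z":1,"rx":0,"ry":0,"rz":0,"grip":0.5},
  ],
)

```text
time: 25.35
position: [0.6339, 0.0892, 0.0136]
tool_rot: [[0.034, 0.999, 0.026], [0.709, -0.042, 0.704], [0.704, -0.005, -0.71]]
force: [-1.9, -9.2, 3.9]
opening: 0.0429
grasp_force: 4.5
```

Emit:
servo_tool(
  plan=[
    {"x":1,"y":0,"z":1,"rx":0,"ry":0,"rz":0,"grip":0.5},
    {"x":1,"y":0,"z":1,"rx":0,"ry":0,"rz":0,"grip":0.5},
  ],
)

```text
time: 25.6
position: [0.6341, 0.092, 0.0136]
tool_rot: [[0.034, 0.999, 0.026], [0.709, -0.043, 0.704], [0.704, -0.005, -0.71]]
force: [-2.9, -8.7, 3.0]
opening: 0.0425
grasp_force: 4.5
```

Emit:
servo_tool(
  plan=[
    {"x":1,"y":0,"z":1,"rx":0,"ry":0,"rz":0,"grip":0.5},
    {"x":1,"y":0,"z":1,"rx":0,"ry":0,"rz":0,"grip":0.5},
  ],
)

```text
time: 25.85
position: [0.6342, 0.0943, 0.0136]
tool_rot: [[0.033, 0.999, 0.026], [0.71, -0.042, 0.703], [0.704, -0.005, -0.711]]
force: [-4.6, -13.9, 5.3]
opening: 0.0431
grasp_force: 7.2
```

Emit:
servo_tool(
  plan=[
    {"x":1,"y":0,"z":1,"rx":0,"ry":0,"rz":0,"grip":0.5},
    {"x":1,"y":0,"z":1,"rx":0,"ry":0,"rz":0,"grip":0.5},
  ],
)

```text
time: 26.1
position: [0.6343, 0.0944, 0.0135]
tool_rot: [[0.034, 0.999, 0.027], [0.713, -0.043, 0.7], [0.701, -0.004, -0.714]]
force: [-7.4, -23.1, 9.0]
opening: 0.0425
grasp_force: 11.9
```

Emit:
servo_tool(
  plan=[
    {"x":1,"y":0,"z":1,"rx":0,"ry":0,"rz":0,"grip":0.5},
  ],
)

```text
time: 26.22
position: [0.6343, 0.0945, 0.0135]
tool_rot: [[0.034, 0.999, 0.027], [0.714, -0.043, 0.699], [0.699, -0.004, -0.715]]
force: [-8.8, -27.4, 9.6]
opening: 0.0426
grasp_force: 14.2
```

Emit:
servo_tool(
  plan=[
    {"x":-2,"y":0,"z":-2,"rx":0,"ry":0,"rz":0,"grip":0.5},
    {"x":-2,"y":0,"z":-2,"rx":0,"ry":0,"rz":0,"grip":0.5},
    {"x":-15,"y":0,"z":-15,"rx":0,"ry":0,"rz":0,"grip":0.5},
    {"x":-15,"y":0,"z":-18,"rx":0,"ry":0,"rz":0,"grip":0.5},
    {"x":0,"y":0,"z":-50,"rx":0,"ry":0,"rz":0,"grip":0.5},
    {"x":0,"y":0,"z":-50,"rx":0,"ry":0,"rz":0,"grip":0.5},
    {"x":25,"y":0,"z":-50,"rx":0,"ry":0,"rz":0,"grip":0.5},
    {"x":0,"y":0,"z":0,"rx":0,"ry":0,"rz":0,"grip":0.5},
    {"x":0,"y":0,"z":0,"rx":0,"ry":0,"rz":0,"grip":0.5},
  ],
)

```text
time: 27.35
position: [0.6289, -0.0377, 0.1392]
tool_rot: [[0.034, 0.999, 0.025], [0.707, -0.042, 0.706], [0.707, -0.006, -0.708]]
force: [-0.4, 0.3, -0.1]
opening: 0.0427
grasp_force: 0.0
```

```bash
python3 - <<'E'
from h import *
show()
im=optics.read_camera('scene'); cv2.imwrite('pics/sc8.png',im[:,:,::-1])
a=cv2.imread('pics/scene0.png').astype(int); b=im[:,:,::-1].astype(int)
for n,(x0,y0,x1,y1) in dict(notebook=(340,200,386,222),case=(340,175,395,200),tin=(392,195,425,230),mug=(160,160,200,198),stapler=(190,180,230,210),pw=(230,168,250,186),tray=(165,220,225,262)).items():
    print(n,np.abs(a-b)[y0:y1,x0:x1].mean().round(1))
# orange top-board mask: min-area rectangle of the bright top of the chest region
g=cv2.cvtColor(b.astype(np.uint8),cv2.COLOR_BGR2HSV)[:,:,2]
top=((g>195)*255).astype(np.uint8); 
for c in cv2.findContours(top,0,1)[0]:
    x,y,w,h=cv2.boundingRect(c)
    if cv2.contourArea(c)>300 and 290<x+w/2<420 and 190<y+h/2<290:
        q=cv2.approxPolyDP(c,4,True)[:,0]; print(cv2.contourArea(c)); print([(tuple(p.tolist()),onz('scene',p,.2)[:2].round(3).tolist()) for p in q])
E
```

```text
t 27.35 p [628.9 -37.7 139.2] F [-0.4  0.3 -0.1] op 42.7
[[ 0.034  0.999  0.025]
 [ 0.707 -0.042  0.706]
 [ 0.707 -0.006 -0.708]]
[-28.1  26.3  73.8  40.2 100.5 -25.4]
notebook 3.7
case 1.9
tin 1.5
mug 61.2
stapler 50.9
pw 1.9
tray 12.4
```

Emit:
servo_tool(
  plan=[
    {"x":35,"y":0,"z":-35,"rx":0,"ry":0,"rz":0,"grip":0.5},
    {"x":35,"y":0,"z":-35,"rx":0,"ry":0,"rz":0,"grip":0.5},
    {"x":35,"y":-10,"z":-35,"rx":0,"ry":0,"rz":0,"grip":0.5},
    {"x":0,"y":-15,"z":0,"rx":0,"ry":-9,"rz":0,"grip":0.5},
    {"x":0,"y":-15,"z":0,"rx":0,"ry":-9,"rz":0,"grip":0.5},
    {"x":0,"y":-15,"z":0,"rx":0,"ry":-9,"rz":0,"grip":0.5},
    {"x":0,"y":-15,"z":0,"rx":0,"ry":-9,"rz":0,"grip":0.5},
    {"x":30,"y":-15,"z":0,"rx":0,"ry":-9,"rz":0,"grip":0.5},
    {"x":30,"y":0,"z":0,"rx":0,"ry":0,"rz":0,"grip":0.5},
    {"x":0,"y":0,"z":0,"rx":0,"ry":0,"rz":0,"grip":0.5},
    {"x":0,"y":0,"z":0,"rx":0,"ry":0,"rz":0,"grip":0.5},
  ],
)

```text
time: 28.78
position: [0.5471, 0.0261, 0.2914]
tool_rot: [[0.041, 0.999, -0.009], [0.999, -0.041, -0.0], [-0.001, -0.009, -1.0]]
force: [-0.1, 0.1, -0.3]
opening: 0.0429
grasp_force: 0.0
```

```bash
python3 - <<'E'
from h import *
show()
im=optics.read_camera('scene'); cv2.imwrite('pics/sc9.png',im[:,:,::-1])
a=cv2.imread('pics/scene0.png').astype(int); b=im[:,:,::-1].astype(int)
for n,(x0,y0,x1,y1) in dict(notebook=(340,200,386,222),mug=(160,160,200,198),stapler=(190,180,230,210),pw=(230,168,250,186),tray=(165,220,225,262)).items():
    print(n,np.abs(a-b)[y0:y1,x0:x1].mean().round(1))
c=optics.get_calibration('wrist'); w=optics.read_camera('wrist')[:,:,::-1].copy(); cv2.imwrite('pics/w9.png',w)
# straight segments, put on the top-board plane; keep those near the chest top, print yaw (mod 90)
seg=cv2.createLineSegmentDetector().detect(cv2.cvtColor(w,cv2.COLOR_BGR2GRAY))[0][:,0]
for s in seg:
    if np.hypot(s[2]-s[0],s[3]-s[1])<60: continue
    for z in (.2,.19,.034):
        p,q=(onz('wrist',t,z,c)*1000 for t in (s[:2],s[2:])); m=(p+q)/2
        if 580<m[0]<730 and 70<m[1]<320:
            d=q-p; y=np.degrees(np.arctan2(d[1],d[0])); print(z,p[:2].round(),q[:2].round(),'yaw',((y+45)%90-45).round(1))
E
```

```text
t 28.77 p [547.1  26.1 291.4] F [-0.1  0.1 -0.3] op 42.9
[[ 0.041  0.999 -0.009]
 [ 0.999 -0.041 -0.   ]
 [-0.001 -0.009 -1.   ]]
[ -3.2   4.9  71.9  -0.  103.7  -0.9]
notebook 3.2
mug 9.0
stapler 6.3
pw 1.1
tray 3.3
0.2 [690. 104.] [692. 150.] yaw -2.6
0.19 [696. 104.] [698. 152.] yaw -2.6
0.2 [647. 105.] [687. 103.] yaw -3.7
0.19 [651. 106.] [693. 103.] yaw -3.7
0.2 [605. 107.] [643. 106.] yaw -2.8
0.19 [607. 108.] [647. 106.] yaw -2.8
0.034 [644. 119.] [709. 115.] yaw -2.8
0.2 [603. 150.] [601. 109.] yaw -2.3
0.19 [605. 152.] [603. 110.] yaw -2.3
0.034 [640. 191.] [637. 121.] yaw -2.3
0.2 [575.  96.] [614.  94.] yaw -2.6
0.19 [576.  96.] [616.  94.] yaw -2.6
0.034 [592.  99.] [659.  96.] yaw -2.6
0.034 [595. 165.] [592. 101.] yaw -3.0
```

```bash
python3 - <<'E'
import cv2,numpy as np
a=cv2.imread('pics/scene0.png',0);b=cv2.imread('pics/sc9.png',0)
for n,(x0,y0,x1,y1) in dict(mug=(162,160,200,198),stapler=(190,182,232,210)).items():
    r=cv2.matchTemplate(b[y0-8:y1+8,x0-8:x1+8],a[y0:y1,x0:x1],cv2.TM_CCOEFF_NORMED);print(n,cv2.minMaxLoc(r)[1::2],'expect (8,8)')
from station import ctrl; print(ctrl.hand_in())
E
```

```text
mug (0.9470536708831787, (8, 8)) expect (8,8)
stapler (0.9028419852256775, (8, 8)) expect (8,8)
the job is handed in; nothing more can be done
None
```

The small chest is pushed home and handed in at about 29 s: I pushed it until it stopped firmly against both the gallery rail and the desk chest, it stands at about -2.6° against the rail's -2.5°, and the loose things I compared look unmoved in the before-and-after pictures.

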